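# Refit the spacer, washer and push-in retainer of a mail organizer's key wheel

## Task

Put the key wheel on top of the mail organizer back together: slide the white spacer sleeve over the hollow post until it sits on the wheel, lay the steel washer over the post onto the sleeve, then push the steel retainer knob's stem into the post until it clicks and its flange lies on the washer. The post floats in its clamp, so feel for it, and never load the organizer with more than 40 N; leave the coaster, door wedge, car fob and pen where they are, and let go of everything at the end.

Things in the scene. Friction and masses are not known exactly. Their poses are not given: they have to be found in the camera images.
- deck (a point): The clamp of the post, on the flat deck (140 mm high, 30 mm from its front edge, midway across) of the white sheet-steel mail organizer (fixed to the table; body 110 mm deep, 220 mm wide, with a tilt-out bin in front); z up, x towards the bin, y along its width.
- seat (a point): 31 mm above the clamp of the post in the deck, the height of the flat top of the key wheel: a white disc 92 mm across, turning freely about the post. Axes as deck. Fixed to the organizer: marks the middle of the clamp, not the post, whose axis starts up to 7 mm off it along x and along y, unmeasured; about 3 N of friction holds it, a harder push slides it (to 9 mm off each way).
- rim (a point): 26.5 mm above seat: height of the rim of the post, an upright steel tube, outside diameter 30 mm, bore 21 mm, outer edge bevelled 2 mm in over the last 2.5 mm. Fixed to the organizer at the middle of the clamp; the post itself stands a few mm off (see seat). In the bore, 5 mm under the rim, two sprung balls narrow it: 6 to 12 N pushes the stem of the retainer past them.
- sleeve_mid (a point): Centre, half-way up, of the loose spacer sleeve: white plastic tube, outside diameter 46 mm, bore 34 mm, 22 mm high, about 30 g, standing upright on the table; z is its axis. Seated on the wheel, its centre is 11 mm above seat.
- washer_mid (a point): Centre, half-way up, of the loose thick steel washer: outside diameter 56 mm, hole 34 mm, 6 mm thick, about 70 g, flat on the table; z is its axis. Seated on the sleeve, its centre is 25 mm above seat.
- retainer_mid (a point): Centre, half-way up, of the loose steel retainer, 36 mm high, about 120 g, standing upright on its stem; z up along its axis. From below: stem 16 mm long, flange 40 mm across and 4 mm thick, knob. Fully home, the flange lies on the washer and this centre is 30 mm above seat; before the click it stands at least 4 mm higher.
- retainer_knob (a point): Middle of the knob of the retainer, 10 mm above retainer_mid: 26 mm across, 16 mm high, to be gripped. The stem below has a tip 14.4 mm across that widens to 18 mm at 3 to 5 mm up, then a neck 14 mm across from 8 mm up.
- coaster: Bystander: round white ceramic coaster, 96 mm across, 8 mm high; origin at the centre of its underside.
- wedge: Bystander: grey plastic door wedge, 110 x 40 mm, 28 mm high; origin at the middle of its underside, x along its length.
- fob: Bystander: black rubberized car fob, 68 x 36 x 14 mm; origin at the middle of its underside, x along its length.
- pen: Bystander: aluminium pen, 135 mm long, 9 mm thick; origin at the middle of its underside, x along its length.
Not all that is in view belongs to the job. Of the things shaped like the part that bears washer_mid, the bare steel one is meant.

How it is judged:
By the outcome, as a careful person would: the job done as asked, in the order asked, and still so for the second after the job is handed in, with the robot touching nothing.
It also fails if it takes over 72 s, if anything falls off the work surface, if the arm or the gripper's body presses on something with over 40 N, if the wrist force passes 120 N, or if a joint passes its speed limit or range.

## Robot

A 6-joint arm with a two-finger parallel gripper is mounted at the origin on the work surface. World frame = base frame: x ahead of the robot, y to its left, z up, the work surface at z = 0. Lengths are in m, angles in rad, forces in N, time in s.
With the tool pointing down it reaches from about 0.275 to 0.75 m from the base axis. Payload 10.2 kg.
Tool frame: the origin (TCP) lies at the very end of the fingers, on their centre line; the grasp point (between the pads) lies 19 mm behind it; z points along the fingers, y is the direction in which the jaws open and shut (so a half turn about z gives the same grasp; the last joint's range is limited). The gripper opens to 85 mm and grips with 20 to 120 N. Pads are 22 mm wide; open, the fingers measure 114 mm over their backs; the gripper's body (76 mm by 85 mm) begins 54 mm behind the grasp point. The pads swing forward as they close: fully open they stand 13 mm farther back than shut.
Start: joints at [-1.422, 0.313, 1.498, -0, 1.331, -0.223], TCP at [0.191, -0.489, 0.231] pointing down, gripper open.
Joint ranges: [-2.94, 2.94], [-0.97, 2.17], [0.19, 2.56], [-1.23, 4.37], [0.02, 3.11], [-2.88, 2.88]. Speed limits (rad/s): [2.39, 2.39, 3.01, 3.14, 3.14, 3.14].

## Interface

Orientations are given as a rotation vector (axis times angle).
In Python, from plant import robot gives the robot as it stands.
- The arm moves only by the tool play_rows, never from a script. Its argument "rows" is text: rows parted by semicolons, each of 6 numbers parted by spaces: the shift along the tool's x, y, z in mm, then the turn, a rotation vector about the tool's x, y, z in rad. A call has 1 to 20 rows; each row shifts and turns the commanded pose from where the row before left it, along the tool's axes as they then stand; what a row does not reach is not made up. A row lasts 1/8 s, in which the tool goes at most 62.5 mm and 10.7 degrees, less where a joint would pass 70% of its speed; a pose out of reach is approached as far as the arm can. A call is refused whole if a number of a shift passes 62.5 or a number of a turn 0.188, either way. A call with a gripper value outside its range is refused whole. "claw" is the gripper command: -1 is shut, 1 is fully open, values between are in proportion, set as the call begins (left out, the last holds). The fingers move at their own pace and stop on an object; "force" is the grip in N (left out, the last holds). Time passes only in rows, so rows that do not move let the fingers close. It gives the time, the measured TCP pose, the force and the opening at its end, in the units of the state.
- robot.get_obs(): the state, without advancing time (a new reading comes with each control period).
- robot.capture(name): name is "scene" or "side" or "wrist"; returns a dict with "image" (400x640x3 uint8, red, green, blue), "mtx" (3x3 intrinsics, pixels), "rvec" (rotation vector, rad) and "tvec" (3), from world to camera coordinates, as OpenCV has them; the wrist camera has in their place "hand_eye" (4x4, takes a point from camera to tool coordinates, whose origin is the TCP and whose axes are the flange's). Camera axes: x right, y down, z forward; pixel columns grow to the right and rows downward; lengths in m; the calibration is good to about 2 mm. A picture is of the moment at which its call begins: read the wrist's pose just before it. There is no depth.
- robot.close_job(): hands the job in, once; it reports no verdict.
The state is a dict: "t": time; "joints": joint angles; "qd": joint speeds; "joint_torque": joint torques, N m; "eef_pos": TCP position; "orientation": TCP orientation; "ft_force": force on the tool from outside, world axes, zero at the start; "wrist_torque": the same for the moment, N m; "opening": opening from 0.0 (shut) to 1.0 (fully open).
Only numpy, scipy, OpenCV 4.12 (cv2) and the standard library are available. Lean on these libraries where they do the work, as an engineer would, in place of code of your own. Each camera call takes 0.05 s, during which the arm holds its last target.

## Working session

There is one attempt and no reset: what is moved stays moved. The work goes in short steps, Python scripts to look and compute and a tool call to move; the robot and the scene stay as the last step left them, time stands still between calls to the robot, and variables do not carry over. Pictures are saved under pics/ and viewed, and the job is handed in when it is done.

Besides the shell and the picture viewer there is one more tool, called by a JSON object that holds its "op" and its "data". play_rows: Moves the arm, as the interface text tells. Its arguments: {"type":"object","properties":{"rows":{"type":"string"},"claw":{"type":"number"},"force":{"type":"number"}},"required":["rows"]}

```bash
mkdir -p pics; ls
cat > h.py <<'E'
import numpy as np,cv2
from plant import robot
from scipy.spatial.transform import Rotation as R
def snap(n,f):
    o=robot.get_obs(); c=robot.capture(n)
    cv2.imwrite('pics/'+f+'.png',c['image'][:,:,::-1])
    if 'hand_eye' in c:
        T=np.eye(4);T[:3,:3]=R.from_rotvec(o['orientation']).as_matrix();T[:3,3]=o['eef_pos']
        W=T@np.array(c['hand_eye']); Rw=W[:3,:3].T; t=-Rw@W[:3,3]
    else:
        Rw=cv2.Rodrigues(np.array(c['rvec'],float))[0]; t=np.array(c['tvec'],float).ravel()
    np.savez('pics/'+f+'.npz',K=c['mtx'],R=Rw,t=t)
    return o
def px2w(f,u,v,z):
    d=np.load('pics/'+f+'.npz'); r=d['R'].T@np.linalg.inv(d['K'])@np.array([u,v,1.]); c=-d['R'].T@d['t']
    return c+r*(z-c[2])/r[2]
def w2px(f,p):
    d=np.load('pics/'+f+'.npz'); q=d['K']@(d['R']@np.asarray(p,float)+d['t']); return q[:2]/q[2]
def st():
    o=robot.get_obs()
    print('t',round(o['t'],2),'p',np.round(np.array(o['eef_pos'])*1000,1),'rv',np.round(o['orientation'],3),'F',np.round(o['ft_force'],1),'T',np.round(o['wrist_torque'],2),'op',round(o['opening'],3),'q',np.round(o['joints'],2))
    return o
E
python3 - <<'E'
from h import *
for n in ['scene','side','wrist']: snap(n,n+'0')
o=st()
print(R.from_rotvec(o['orientation']).as_matrix().round(3))
for n in ['scene0','side0','wrist0']:
    d=np.load('pics/'+n+'.npz'); print(n,-d['R'].T@d['t'],d['K'].tolist(),d['R'].round(2).tolist())
E
```

```text
pics
t 0.15 p [ 190.7 -489.   230.9] rv [-3.087 -0.58  -0.   ] F [ 0.5  0.7 -0. ] T [-0.02  0.03  0.01] op 1.003 q [-1.42  0.31  1.5  -0.    1.33 -0.22]
[[ 0.932  0.363 -0.   ]
 [ 0.363 -0.932  0.001]
 [ 0.    -0.001 -1.   ]]
scene0 [ 0.87769992 -0.56283448  0.92808693] [[504.4593714779511, 0.0, 316.73280519462], [0.0, 504.4593714779511, 194.89489496795164], [0.0, 0.0, 1.0]] [[0.84, 0.54, 0.01], [0.44, -0.67, -0.6], [-0.32, 0.51, -0.8]]
side0 [ 0.43804262 -0.70278235  0.83611597] [[407.19838331677323, 0.0, 317.1382572795552], [0.0, 407.19838331677323, 191.54060926209723], [0.0, 0.0, 1.0]] [[0.97, -0.25, -0.0], [-0.18, -0.71, -0.68], [0.17, 0.66, -0.73]]
wrist0 [ 0.26122825 -0.46186333  0.3733209 ] [[287.42367747407286, 0.0, 316.99104232090326], [0.0, 287.42367747407286, 199.05213754184004], [0.0, 0.0, 1.0]] [[0.36, -0.93, -0.0], [-0.89, -0.35, 0.3], [-0.28, -0.11, -0.96]]
```

View pics/scene0.png

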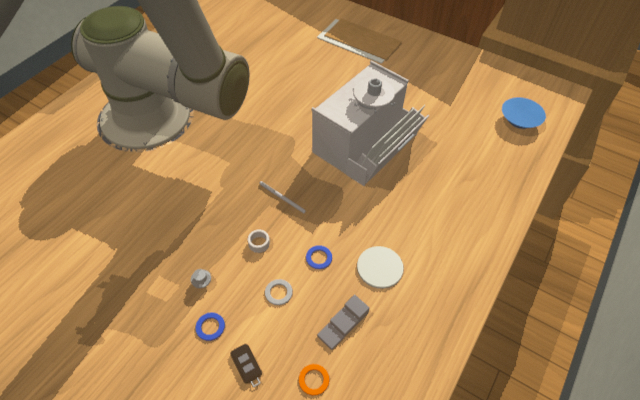

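View pics/side0.png

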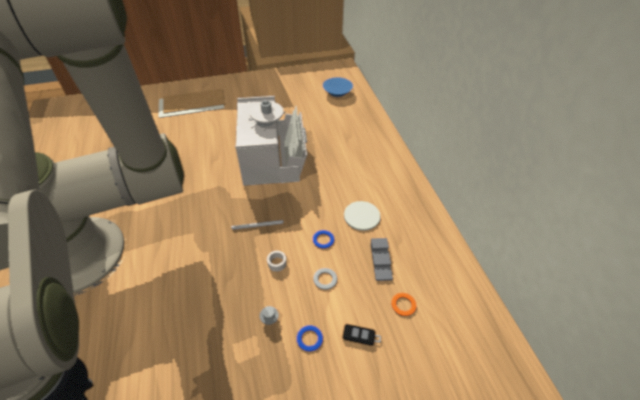

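View pics/wrist0.png

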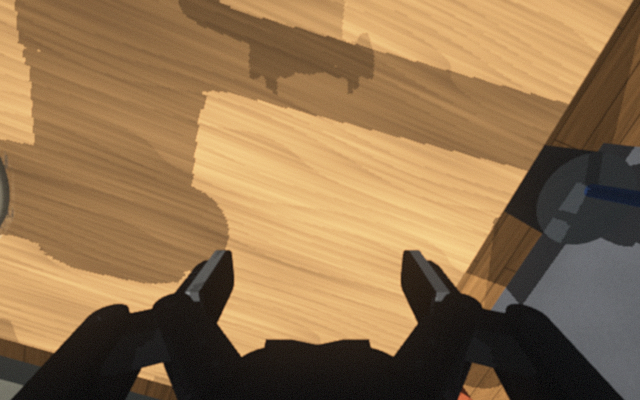

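The scene shows the sleeve at (259,240), the retainer at (201,280), the bare steel washer at (278,292) and the post at (375,88). I'll zoom in to measure them.

Run:
```python
from h import *
a=cv2.imread('pics/scene0.png');b=cv2.imread('pics/side0.png')
def z(i,x,y,w,h,s): return cv2.resize(i[y:y+h,x:x+w],None,fx=s,fy=s,interpolation=cv2.INTER_CUBIC)
cv2.imwrite('pics/z1.png',z(a,180,215,130,100,6))
cv2.imwrite('pics/z2.png',z(b,245,230,100,100,6))
cv2.imwrite('pics/z3.png',np.hstack([z(a,310,60,130,125,3),z(b,225,85,130,125,3)]))
for nm,zz,s,d in [('sleeve',.022,(259,235),(277,258)),('washer',.006,(278,291),(325,278)),('knobtop',.036,(203,273),(269,311)),('post',.1975,(375,82),(266,103)),('coaster',.008,(380,266),(362,215)),('fob',0.014,(246,366),(360,335)),('wedge',0.01,(344,324),(381,260)),('pen',.005,(282,197),(258,226))]:
    print(nm,px2w('scene0',*s,zz).round(3),px2w('side0',*d,zz).round(3))
```

```text
sleeve [ 0.473 -0.143  0.022] [ 0.477 -0.149  0.022]
washer [ 0.577 -0.221  0.006] [ 0.577 -0.22   0.006]
knobtop [ 0.44  -0.281  0.036] [ 0.436 -0.286  0.036]
post [0.529 0.229 0.198] [0.529 0.23  0.198]
coaster [ 0.721 -0.062  0.008] [ 0.72  -0.062  0.008]
fob [ 0.616 -0.376  0.014] [ 0.611 -0.374  0.014]
wedge [ 0.724 -0.211  0.01 ] [ 0.719 -0.208  0.01 ]
pen [ 0.449 -0.025  0.005] [ 0.448 -0.028  0.005]
```

View pics/z1.png

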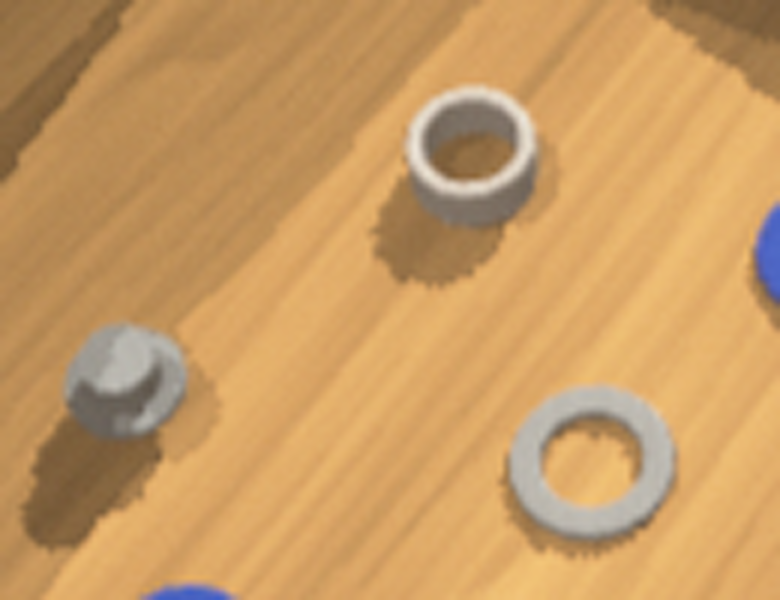

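View pics/z2.png

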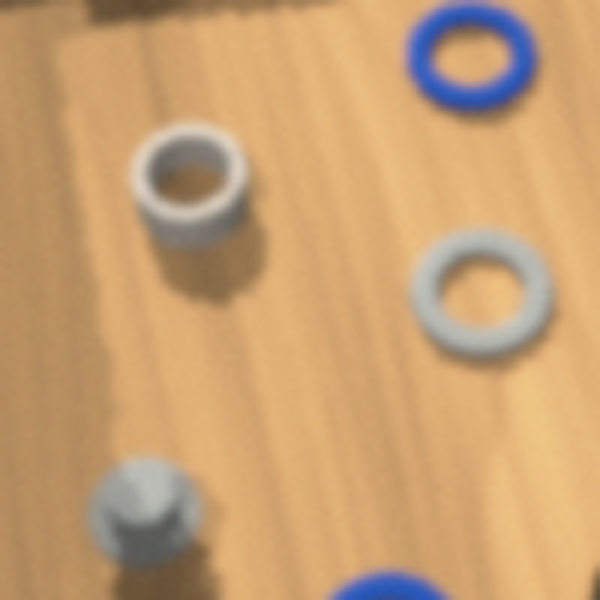

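View pics/z3.png

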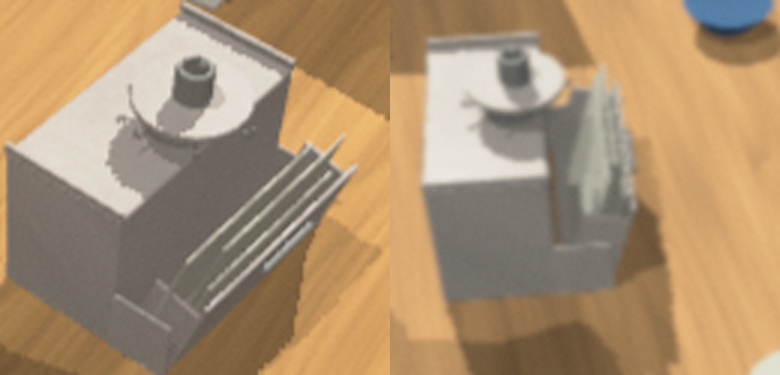

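{"op": "play_rows", "data": {"rows": "32.4 -18 4 0 0 0;32.4 -18 4 0 0 0;32.4 -18 4 0 0 0;32.4 -18 4 0 0 0;32.4 -18 4 0 0 0;32.4 -18 4 0 0 0;32.4 -18 4 0 0 0;32.4 -18 4 0 0 0;32.4 -18 4 0 0 0;32.4 -18 4 0 0 0;32.4 -18 4 0 0 0;32.4 -18 4 0 0 0;0 0 0 0 0 0.124;0 0 0 0 0 0.124;0 0 0 0 0 0.124;0 0 0 0 0 0", "claw": 1, "force": 30}}

```text
t: 2.15
eef_pos: [0.4744, -0.1466, 0.1831]
orientation: [-3.141, -0.002, 0.001]
ft_force: [-0.3, -0.1, -0.3]
opening: 0.999
```

Run:
```python
from h import *
snap('wrist','w1');o=st()
print(R.from_rotvec(o['orientation']).as_matrix().round(3))
for p in [(.475,-.146,.022),(.577,-.221,.006),(.438,-.283,.036),tuple(o['eef_pos'])]: print(w2px('w1',p))
```

```text
t 2.2 p [ 474.4 -146.6  183.2] rv [-3.141 -0.004  0.   ] F [-1.   0.2  0.2] T [ 0.02 -0.05 -0.05] op 1.003 q [-0.54  0.3   1.65  0.    1.19  1.03]
[[ 1.     0.002 -0.   ]
 [ 0.002 -1.     0.   ]
 [-0.    -0.    -1.   ]]
[316.34904701 182.35847241]
[388.94742214  82.84600416]
[443.39976147 219.02326745]
[316.66197559 253.72242158]
```

View pics/w1.png

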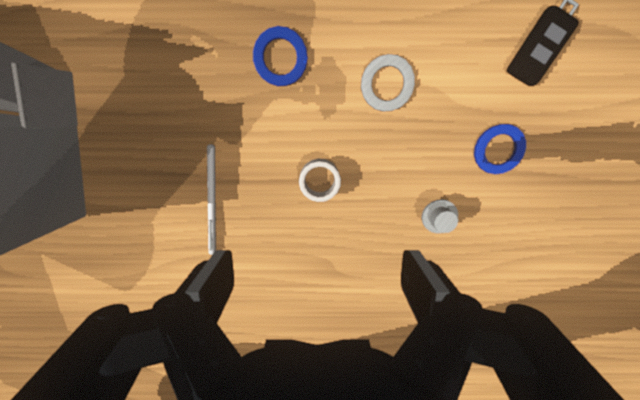

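The wrist view shows the sleeve at about (320,181), the steel washer at (388,82) and the knob at (446,219). Next I'll fit each one.

```bash
cat >> h.py <<'E'
def blobs(f,x0,y0,x1,y1,smax,vmin,zz,amin=100):
    im=cv2.imread('pics/'+f+'.png')[y0:y1,x0:x1]; im=cv2.resize(im,None,fx=4,fy=4,interpolation=cv2.INTER_CUBIC)
    h=cv2.cvtColor(im,cv2.COLOR_BGR2HSV); m=((h[...,1]<smax)&(h[...,2]>vmin)).astype(np.uint8)*255
    cs,_=cv2.findContours(m,cv2.RETR_CCOMP,cv2.CHAIN_APPROX_NONE)
    for c in cs:
        if cv2.contourArea(c)>amin*16:
            (cx,cy),ax,an=cv2.fitEllipse(c); u=(cx+.5)/4-.5+x0; v=(cy+.5)/4-.5+y0
            print(f,'px',round(u,1),round(v,1),'axes',np.round(np.array(ax)/4,1),'w',(px2w(f,u,v,zz)*1000).round(1))
E
python3 - <<'E'
from h import *
blobs('w1',290,150,350,210,70,170,.022)
blobs('w1',350,45,425,120,70,130,.006)
blobs('w1',425,195,465,240,70,175,.036,20)
blobs('w1',415,190,470,240,70,90,.020,20)
for n,b in [('scene0',((240,222,275,245,60,165,.022),(255,272,300,312,90,130,.006))),('side0',((262,245,292,268,70,155,.022),(308,262,342,295,90,130,.006)))]:
    for x in b: blobs(n,*x,amin=40)
E
```

```text
w1 px 319.1 181.2 axes [40.  41.7] w [ 476.3 -149.    22. ]
w1 px 318.8 181.5 axes [30. 31.] w [ 476.  -148.7   22. ]
w1 px 387.4 82.3 axes [52.6 57.9] w [ 577.5 -219.4    6. ]
w1 px 387.3 82.8 axes [31.7 35.3] w [ 577.  -219.3    6. ]
w1 px 440.3 221.0 axes [23.7 34. ] w [ 435.8 -280.    36. ]
w1 px 440.0 216.4 axes [34. 37.] w [ 435.  -286.2   20. ]
w1 px 444.0 208.8 axes [3.1 9.5] w [ 444.1 -289.6   20. ]
scene0 px 258.0 238.0 axes [15.9 19.8] w [ 476.1 -150.2   22. ]
scene0 px 278.2 291.6 axes [25.6 27.9] w [ 577.8 -222.     6. ]
scene0 px 278.2 291.4 axes [15.1 16.8] w [ 577.5 -221.6    6. ]
side0 px 275.9 258.5 axes [16.1 19.4] w [ 474.6 -149.6   22. ]
side0 px 275.8 258.1 axes [11.  13.3] w [ 474.4 -148.6   22. ]
side0 px 324.8 278.2 axes [22.2 24.6] w [ 575.8 -220.7    6. ]
side0 px 324.8 278.1 axes [11.  13.2] w [ 575.9 -220.5    6. ]
```

{"op": "play_rows", "data": {"rows": "0.8 1.2 40 0 0 0;0.8 1.2 40 0 0 0;0 0 40 0 0 0;0 0 30 0 0 0;0 0 18 0 0 0;0 0 8 0 0 0;0 0 2 0 0 0;0 0 0 0 0 0", "claw": 0.45}}

```text
t: 3.2
eef_pos: [0.4764, -0.1492, 0.0059]
orientation: [3.141, 0.001, 0.001]
ft_force: [-0.0, 0.3, 0.4]
opening: 0.725
```

Run:
```python
from h import *
snap('wrist','w2');o=st()
```

```text
t 3.25 p [ 476.4 -149.3    5.9] rv [3.141e+00 0.000e+00 2.000e-03] F [-0.6 -0.4 -0.3] T [0.02 0.02 0.02] op 0.719 q [-0.54  0.56  1.8  -0.    0.77  1.03]
```

View pics/w2.png

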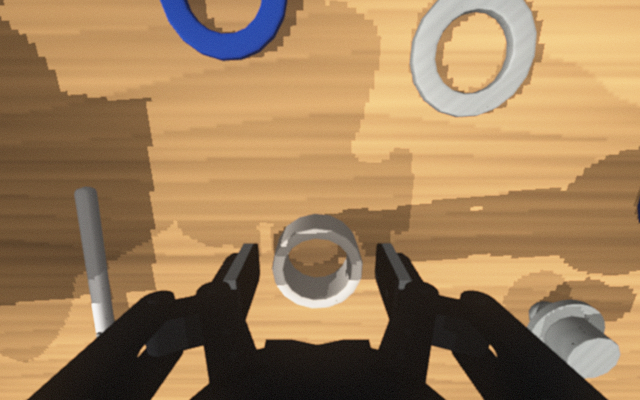

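{"op": "play_rows", "data": {"rows": "0 0 3 0 0 0;0 0 0 0 0 0;0 0 0 0 0 0;0 0 0 0 0 0;0 0 0 0 0 0", "claw": -1, "force": 25}}

```text
t: 3.88
eef_pos: [0.4765, -0.1492, 0.0028]
orientation: [3.141, -0.0, 0.002]
ft_force: [-0.6, 0.4, 6.3]
opening: 0.519
```

Run:
```python
from h import *
snap('wrist','w3');o=st()
blobs('w3',265,200,370,320,70,170,.022)
for p in [(.4764,-.1492,.022),(.4764,-.1492,.003)]: print(w2px('w3',p))
```

```text
t 3.92 p [ 476.4 -149.2    2.8] rv [ 3.141e+00 -0.000e+00  2.000e-03] F [-0.8 -0.5  6.5] T [0.11 0.07 0.07] op 0.517 q [-0.54  0.57  1.8   0.    0.77  1.03]
w3 px 313.2 281.1 axes [55.7 77.1] w [ 471.7 -147.6   22. ]
w3 px 309.1 235.3 axes [ 6.3 38.6] w [ 496.2 -145.7   22. ]
[316.49336102 272.61770097]
[316.53949188 254.01283845]
```

View pics/w3.png

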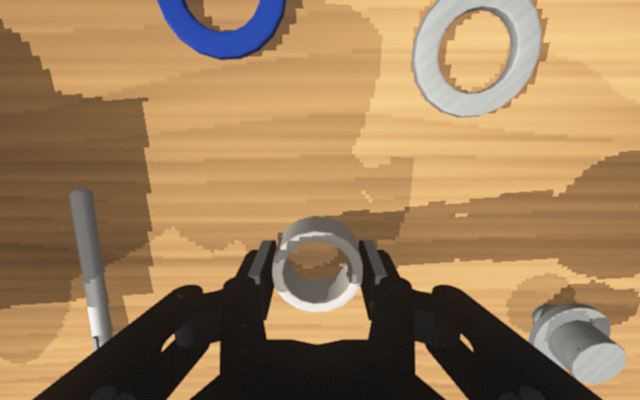

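Run:
```python
from h import *
im=cv2.imread('pics/w3.png')
for dx,col in [(0,(0,0,255)),(-.002,(0,255,0))]:
  for r in (.023,.017):
    pts=[w2px('w3',(.4764+dx+r*np.cos(a),-.1492+r*np.sin(a),.022)) for a in np.linspace(0,6.28,60)]
    pts=((np.array(pts)-[260,190])*6).astype(int)
    if r==.023 and dx==0: big=cv2.resize(im[190:320,260:375],None,fx=6,fy=6,interpolation=cv2.INTER_CUBIC)
    cv2.polylines(big,[pts],True,col,1)
cv2.imwrite('pics/z4.png',big[:,:])
```

```text
(no output)
```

View pics/z4.png

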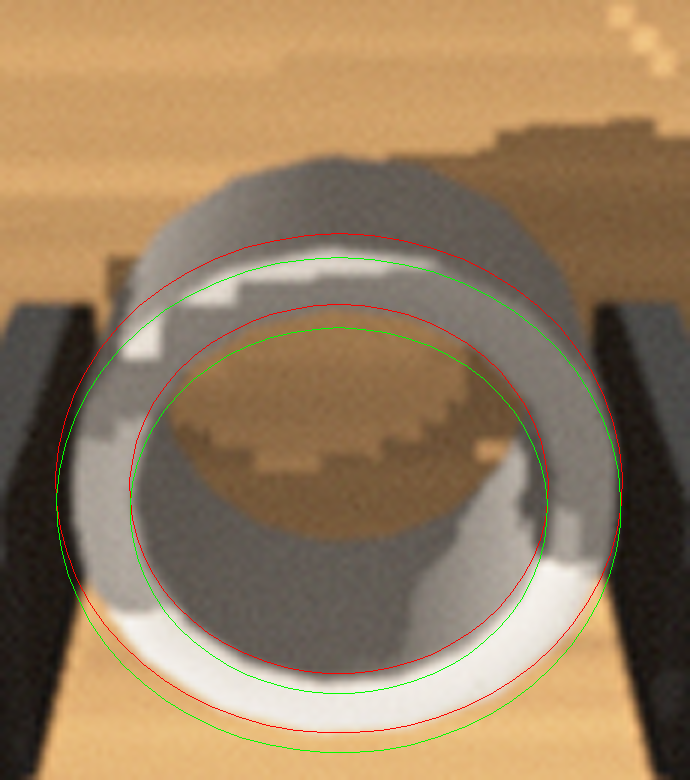

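{"op": "play_rows", "data": {"rows": "0 0 -15 0 0 0;0 0 -35 0 0 0;0 0 -45 0 0 0;0 0 -45 0 0 0;0 -10 -45 0 0 0;-1 -30 -45 0 0 0;-2 -38 -5 0 0 0;-2 -38 0 0 0 0;-2 -38 0 0 0 0;-2 -38 0 0 0 0;-2 -38 0 0 0 0;-2 -38 0 0 0 0;-2 -38 0 0 0 0;-2 -38 0 0 0 0;-2 -30 0 0 0 0;0 -5 0 0 0 0;0 0 0 0 0 0"}}

```text
t: 6.05
eef_pos: [0.4571, 0.2295, 0.2376]
orientation: [3.141, 0.0, 0.0]
ft_force: [-0.6, 0.4, 0.5]
opening: 0.517
```

Run:
```python
from h import *
snap('wrist','w4');o=st();snap('scene','s4')
print(w2px('w4',(.529,.2295,.1975)))
```

```text
t 6.1 p [457.2 229.2 237.5] rv [ 3.141e+00 -1.000e-03  0.000e+00] F [ 1.   0.6 -0.4] T [0.03 0.02 0.02] op 0.517 q [ 0.24  0.28  1.53 -0.    1.34  1.81]
[316.72123408 116.54467933]
```

View pics/w4.png

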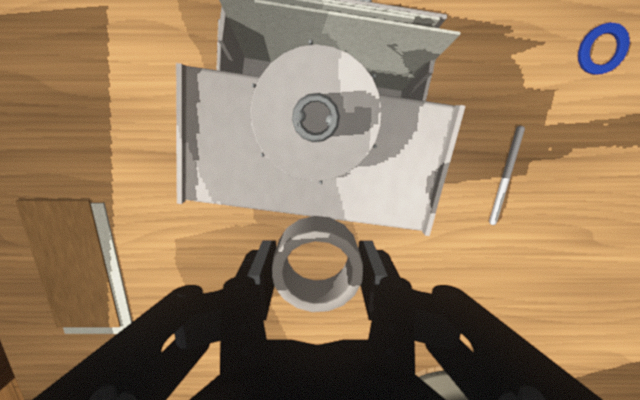

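```bash
cat >> h.py <<'E'
def overlay(f,c,circ,out,half=40,s=8,off=()):
    im=cv2.imread('pics/'+f+'.png'); u,v=w2px(f,(c[0],c[1],circ[0][1])).astype(int)
    x0,y0=max(u-half,0),max(v-half,0)
    big=cv2.resize(im[y0:v+half,x0:u+half],None,fx=s,fy=s,interpolation=cv2.INTER_CUBIC)
    for i,(r,z) in enumerate(circ):
        pts=np.array([w2px(f,(c[0]+r*np.cos(a),c[1]+r*np.sin(a),z)) for a in np.linspace(0,6.283,90)])
        cv2.polylines(big,[(((pts-[x0,y0])+.5)*s).astype(int)],True,[(0,0,255),(0,255,0),(255,0,0)][i%3],1)
    cv2.imwrite('pics/'+out+'.png',big)
E
python3 - <<'E'
from h import *
overlay('w4',(.529,.2295),[(.0105,.1975),(.013,.1975),(.015,.195)],'z5',35)
overlay('s4',(.529,.2295),[(.0105,.1975),(.013,.1975),(.015,.195)],'z6',35)
E
```

```text
(no output)
```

View pics/z5.png

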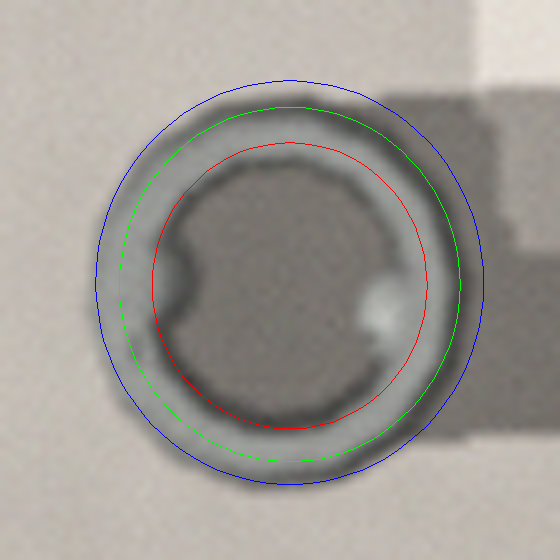

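View pics/z6.png

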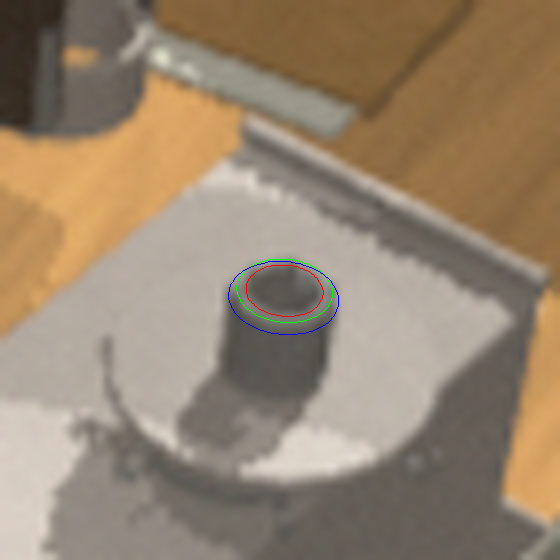

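{"op": "play_rows", "data": {"rows": "20 -0.3 5 0 0 0;25 -0.3 5 0 0 0;20 0 8 0 0 0;6.6 0 8 0 0 0;0 0 7 0 0 0;0 0 0 0 0 0;0 0 2 0 0 0;0 0 1.5 0 0 0;0 0 1 0 0 0;0 0 0 0 0 0"}}

```text
t: 7.4
eef_pos: [0.5287, 0.2306, 0.1998]
orientation: [-3.142, 0.0, 0.0]
ft_force: [-0.7, 0.4, -0.6]
opening: 0.518
```

Run:
```python
from h import *
st();snap('side','s5');snap('wrist','w5')
```

```text
t 7.4 p [528.7 230.6 199.8] rv [-3.142  0.     0.   ] F [-0.7  0.4 -0.6] T [-0.03 -0.02  0.01] op 0.518 q [0.21 0.45 1.38 0.   1.31 1.78]
```

View pics/w5.png

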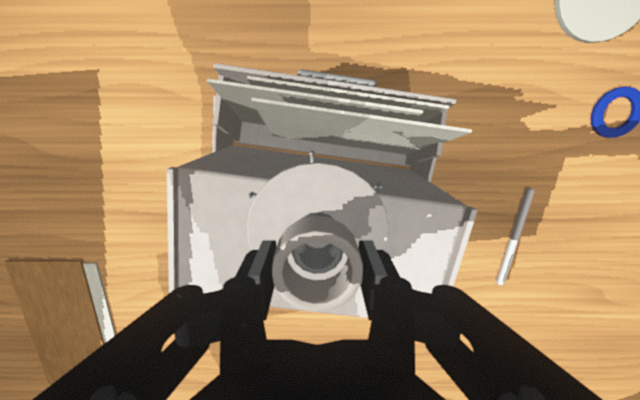

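{"op": "play_rows", "data": {"rows": "0 0.5 1 0 0 0;0 0 1 0 0 0;0 0 1 0 0 0;0 0 1 0 0 0;0 0 0 0 0 0"}}

```text
t: 8.12
eef_pos: [0.5287, 0.23, 0.1957]
orientation: [3.142, -0.0, -0.0]
ft_force: [-0.4, -0.2, 0.0]
opening: 0.517
```

Run:
```python
from h import *
st()
```

```text
t 8.12 p [528.7 230.  195.7] rv [ 3.142 -0.    -0.   ] F [-0.4 -0.2  0. ] T [-0.01 -0.04 -0.02] op 0.517 q [ 0.21  0.45  1.39 -0.    1.3   1.78]
```

{"op": "play_rows", "data": {"rows": "0 0 2 0 0 0;0 0 2 0 0 0;0 0 3 0 0 0;0 0 3 0 0 0;0 0 3 0 0 0;0 0 3 0 0 0;0 0 1.5 0 0 0;0 0 0 0 0 0"}}

```text
t: 9.12
eef_pos: [0.5287, 0.23, 0.1782]
orientation: [3.142, -0.0, -0.0]
ft_force: [-0.1, -0.2, -0.2]
opening: 0.518
```

Run:
```python
from h import *
st()
```

```text
t 9.12 p [528.7 230.  178.2] rv [ 3.142 -0.    -0.   ] F [-0.1 -0.2 -0.2] T [-0.02  0.01  0.01] op 0.518 q [0.21 0.47 1.41 0.   1.26 1.78]
```

{"op": "play_rows", "data": {"rows": "0 0 1.5 0 0 0;0 0 1 0 0 0;0 0 0.8 0 0 0;0 0 0 0 0 0"}}

```text
t: 9.62
eef_pos: [0.5287, 0.23, 0.1749]
orientation: [3.142, -0.0, -0.0]
ft_force: [0.4, 0.1, 0.1]
opening: 0.514
```

Run:
```python
from h import *
st()
```

```text
t 9.62 p [528.7 230.  174.9] rv [ 3.142 -0.    -0.   ] F [0.4 0.1 0.1] T [-0.02  0.02  0.01] op 0.514 q [0.21 0.47 1.42 0.   1.25 1.78]
```

{"op": "play_rows", "data": {"rows": "0 0 0.7 0 0 0;0 0 0.7 0 0 0;0 0 0 0 0 0"}}

```text
t: 10.0
eef_pos: [0.5288, 0.23, 0.1737]
orientation: [-3.142, 0.0, -0.0]
ft_force: [-0.6, -0.0, 0.4]
opening: 0.518
```

Run:
```python
from h import *
st()
```

```text
t 10.0 p [528.8 230.  173.7] rv [-3.142  0.    -0.   ] F [-0.6 -0.   0.4] T [-0.04  0.05 -0.07] op 0.518 q [ 0.21  0.47  1.42 -0.    1.25  1.78]
```

{"op": "play_rows", "data": {"rows": "0 0 0 0 0 0;0 0 0 0 0 0;0 0 -5 0 0 0;0 0 -15 0 0 0;0 0 -30 0 0 0", "claw": 0.4}}

```text
t: 10.62
eef_pos: [0.5285, 0.23, 0.2244]
orientation: [3.141, -0.0, -0.002]
ft_force: [0.3, -0.0, 0.2]
opening: 0.7
```

{"op": "play_rows", "data": {"rows": "0 20 -15 0 0 0;4 35 0 0 0 0;4 40 0 0 0 0;4 40 0 0 0 0;4 40 0 0 0 0;4 40 10 0 0 0;4 40 25 0 0 0;4 40 25 0 0 0;4 40 25 0 0 0;5 40 25 0 0 0;5 40 25 0 0 0;5 30 15 0 0 0;1.5 5 0 0 0 0;0 0 0 0 0 0", "claw": 0.75}}

```text
t: 12.38
eef_pos: [0.577, -0.2202, 0.0893]
orientation: [3.141, -0.001, 0.001]
ft_force: [0.2, 1.1, 0.9]
opening: 0.871
```

Run:
```python
from h import *
snap('wrist','w6');o=st();snap('scene','s6')
print(w2px('w6',(.5773,-.2198,.006)))
overlay('w6',(.5773,-.2198),[(.028,.006),(.017,.006)],'z7',60,6)
overlay('s6',(.529,.2295),[(.0105,.1975)],'z8',40,8)
```

```text
t 12.43 p [ 577.2 -219.7   89.5] rv [3.141e+00 0.000e+00 1.000e-03] F [-0.8  0.6  0.8] T [-0.01 -0.    0.04] op 0.878 q [-0.55  0.65  1.37  0.    1.12  1.02]
[316.21721444 205.40982943]
```

View pics/z7.png

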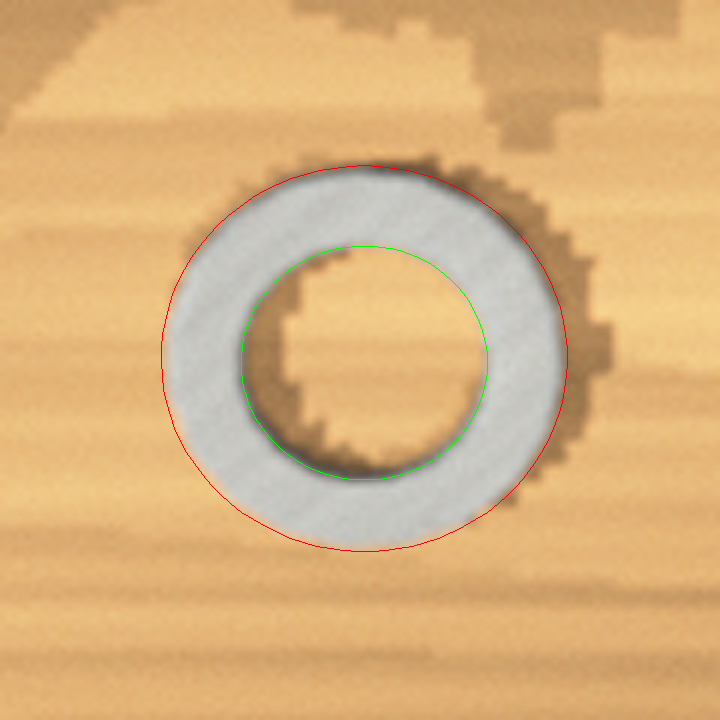

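View pics/z8.png

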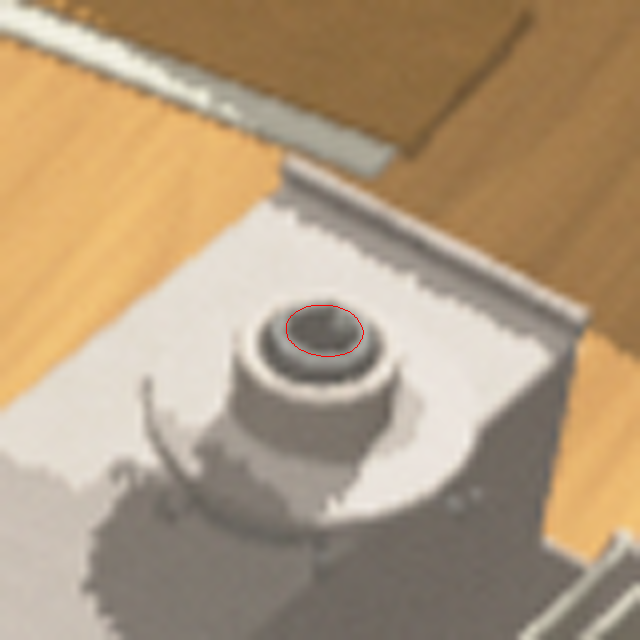

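View pics/w6.png

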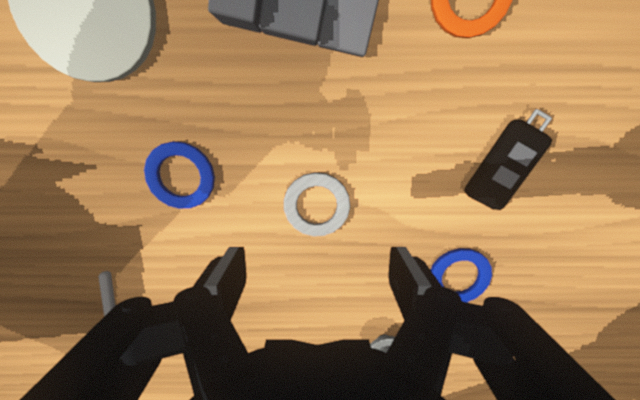

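Run:
```python
from h import *
c=np.array([577.3,-219.8])
for u,v in [(180,174),(462,275),(378,345)]:
    p=px2w('w6',u,v,.006)[:2]*1000; print(p, p-c, np.hypot(*(p-c)))
```

```text
[ 603.8539456  -110.75384983] [ 26.5539456  109.04615017] 112.23268193433302
[ 511.57361768 -350.25806326] [ -65.72638232 -130.45806326] 146.07964814405105
[ 433.78625362 -279.88457395] [-143.51374638  -60.08457395] 155.58390478615354
```

{"op": "play_rows", "data": {"rows": "0 0 25 0 0 0;0 0 30 0 0 0;0 0 18 0 0 0;0 0 8 0 0 0;0 0 3 0 0 0;0 0 1.5 0 0 0;0 0 1 0 0 0;0 0 0 0 0 0", "claw": 0.45}}

```text
t: 13.48
eef_pos: [0.5773, -0.2201, 0.0024]
orientation: [3.141, -0.0, 0.001]
ft_force: [0.0, -0.1, -0.4]
opening: 0.727
```

Run:
```python
from h import *
st()
```

```text
t 13.47 p [ 577.3 -220.1    2.4] rv [ 3.141e+00 -0.000e+00  1.000e-03] F [ 0.  -0.1 -0.4] T [-0.   -0.01 -0.04] op 0.727 q [-0.55  0.76  1.42  0.    0.96  1.02]
```

{"op": "play_rows", "data": {"rows": "0 0 1 0 0 0;0 0 1 0 0 0;0 0 0 0 0 0"}}

```text
t: 13.85
eef_pos: [0.5771, -0.2199, -0.0]
orientation: [-3.141, 0.0, 0.0]
ft_force: [-0.2, 0.6, 0.8]
opening: 0.725
```

Run:
```python
from h import *
st();snap('wrist','w7')
```

```text
t 13.85 p [ 577.1 -219.9   -0. ] rv [-3.141  0.     0.   ] F [-0.2  0.6  0.8] T [-0.03 -0.03  0.01] op 0.725 q [-0.55  0.77  1.42  0.    0.95  1.02]
```

View pics/w7.png

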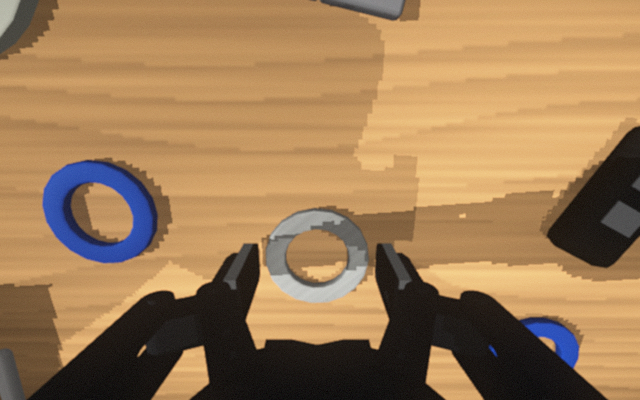

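{"op": "play_rows", "data": {"rows": "0 0 1 0 0 0;0 0 1 0 0 0;0 0 0 0 0 0"}}

```text
t: 14.28
eef_pos: [0.5771, -0.22, -0.002]
orientation: [-3.142, 0.0, 0.0]
ft_force: [0.8, 0.5, 0.4]
opening: 0.729
```

Run:
```python
from h import *
st()
```

```text
t 14.28 p [ 577.1 -220.    -2. ] rv [-3.142  0.     0.   ] F [0.8 0.5 0.4] T [ 0.01 -0.    0.01] op 0.729 q [-0.55  0.77  1.42  0.    0.95  1.02]
```

{"op": "play_rows", "data": {"rows": "0 0 1 0 0 0;0 0 0 0 0 0"}}

```text
t: 14.52
eef_pos: [0.5771, -0.2199, -0.003]
orientation: [-3.142, 0.0, 0.0]
ft_force: [-0.6, -0.1, -0.2]
opening: 0.729
```

Run:
```python
from h import *
st()
```

```text
t 14.53 p [ 577.1 -219.9   -3. ] rv [-3.142  0.     0.   ] F [-0.6 -0.1 -0.2] T [-0.    0.01 -0.01] op 0.729 q [-0.55  0.77  1.42  0.    0.95  1.02]
```

{"op": "play_rows", "data": {"rows": "0 0 0 0 0 0;0 0 0 0 0 0;0 0 0 0 0 0", "claw": -1, "force": 25}}

```text
t: 14.9
eef_pos: [0.5773, -0.22, -0.0024]
orientation: [3.142, -0.0, 0.0]
ft_force: [-1.9, 1.5, 5.5]
opening: 0.642
```

Run:
```python
from h import *
st();snap('wrist','w8')
i=cv2.imread('pics/w8.png')[180:330,220:420];cv2.imwrite('pics/z9.png',cv2.resize(i,None,fx=4,fy=4,interpolation=cv2.INTER_CUBIC))
```

```text
t 14.9 p [ 577.3 -220.    -2.4] rv [ 3.142 -0.     0.   ] F [-1.9  1.5  5.5] T [ 0.27  0.31 -0.07] op 0.642 q [-0.55  0.77  1.42  0.    0.95  1.02]
```

View pics/z9.png

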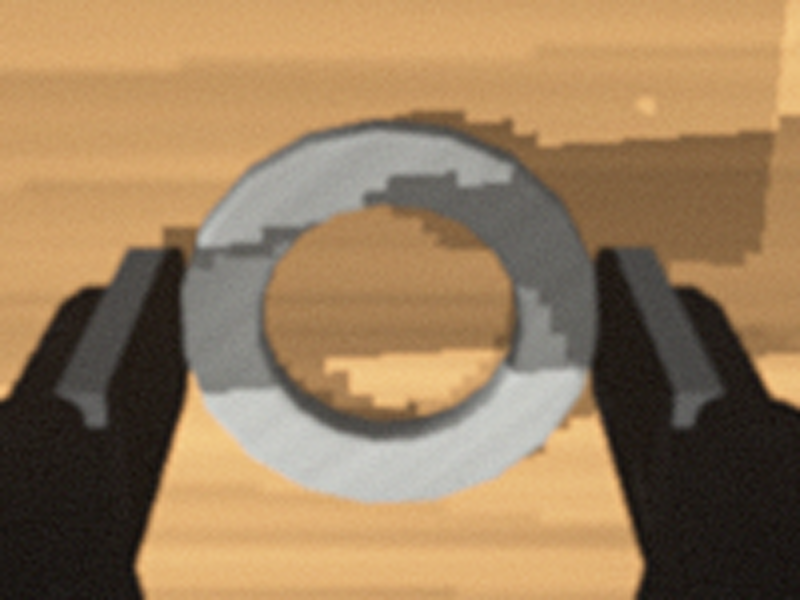

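{"op": "play_rows", "data": {"rows": "0 0 -4 0 0 0;0 0 -8 0 0 0;0 0 -20 0 0 0;0 0 -30 0 0 0", "force": 40}}

```text
t: 15.45
eef_pos: [0.577, -0.2199, 0.0603]
orientation: [-3.141, 0.0, 0.001]
ft_force: [-0.3, 0.1, 0.4]
opening: 0.625
```

Run:
```python
from h import *
st();snap('wrist','w9')
i=cv2.imread('pics/w9.png')[180:330,220:420];cv2.imwrite('pics/z10.png',cv2.resize(i,None,fx=4,fy=4,interpolation=cv2.INTER_CUBIC))
```

```text
t 15.45 p [ 577.  -219.9   60.3] rv [-3.141e+00  0.000e+00  1.000e-03] F [-0.3  0.1  0.4] T [-0.    0.   -0.02] op 0.625 q [-0.55  0.68  1.39 -0.    1.07  1.02]
```

View pics/z10.png

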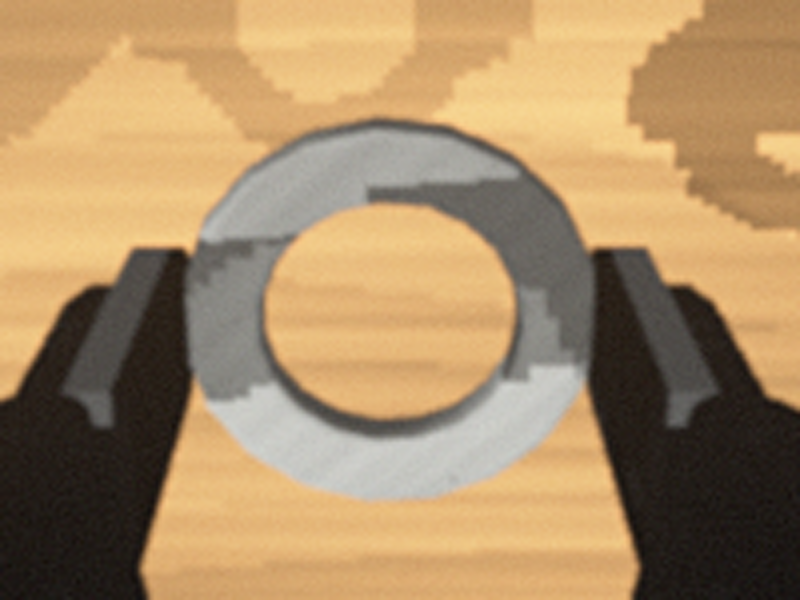

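{"op": "play_rows", "data": {"rows": "-3 -10 -40 0 0 0;-6 -20 -45 0 0 0;-8 -30 -45 0 0 0;-10 -38 -40 0 0 0;-10 -38 -8 0 0 0;-10 -38 0 0 0 0;-10 -38 0 0 0 0;-10 -38 0 0 0 0;-10 -38 0 0 0 0;-10 -38 0 0 0 0;-10 -38 0 0 0 0;-10 -38 0 0 0 0;-10 -36 0 0 0 0;-3 -12 0 0 0 0;0 0 0 0 0 0"}}

```text
t: 17.38
eef_pos: [0.4573, 0.2301, 0.2375]
orientation: [3.141, 0.001, 0.001]
ft_force: [0.3, 0.8, -1.0]
opening: 0.622
```

Run:
```python
from h import *
snap('wrist','w10');st();snap('scene','s10')
overlay('w10',(.5284,.2298),[(.0105,.1975),(.013,.1975),(.023,.193)],'z11',45,8)
i=cv2.imread('pics/w10.png')[180:330,220:420];cv2.imwrite('pics/z12.png',cv2.resize(i,None,fx=4,fy=4,interpolation=cv2.INTER_CUBIC))
```

```text
t 17.43 p [457.5 229.5 237.4] rv [ 3.141e+00 -0.000e+00  1.000e-03] F [ 0.4 -0.4 -0.2] T [-0.03 -0.01 -0.03] op 0.623 q [ 0.24  0.28  1.53 -0.    1.34  1.81]
```

View pics/z11.png

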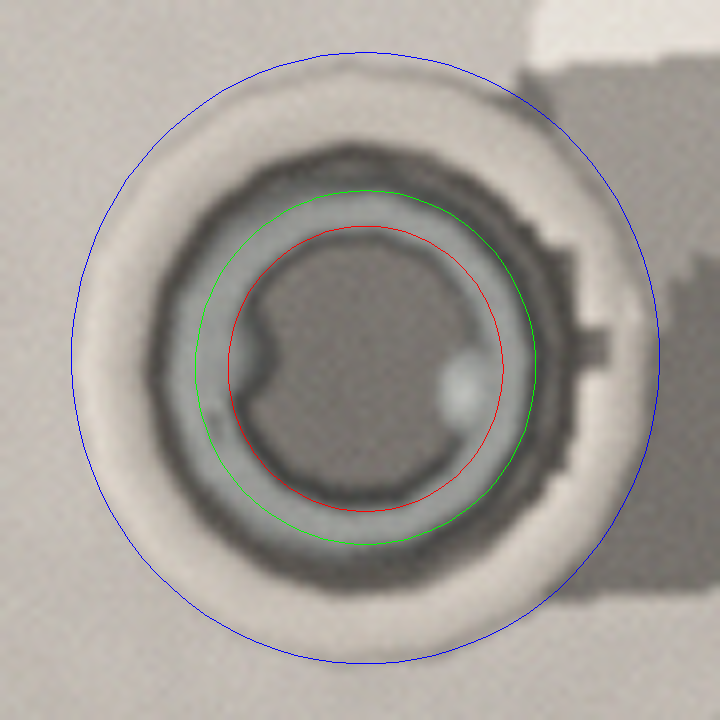

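View pics/w10.png

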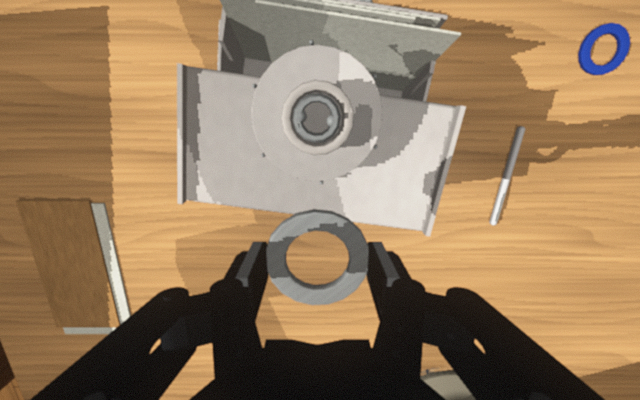

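{"op": "play_rows", "data": {"rows": "20 0 5 0 0 0;25 0 7 0 0 0;20 0 10 0 0 0;6 0 8 0 0 0;0 0 5 0 0 0;0 0 2 0 0 0;0 0 0 0 0 0"}}

```text
t: 18.35
eef_pos: [0.5279, 0.2301, 0.2004]
orientation: [-3.142, -0.0, -0.001]
ft_force: [-0.0, 0.2, -0.1]
opening: 0.626
```

Run:
```python
from h import *
st();snap('wrist','w11')
i=cv2.imread('pics/w11.png')[180:330,220:420];cv2.imwrite('pics/z13.png',cv2.resize(i,None,fx=4,fy=4,interpolation=cv2.INTER_CUBIC))
```

```text
t 18.35 p [527.9 230.1 200.4] rv [-3.142e+00 -0.000e+00 -1.000e-03] F [-0.   0.2 -0.1] T [-0.03 -0.01  0.01] op 0.626 q [0.21 0.45 1.39 0.   1.31 1.78]
```

View pics/z13.png

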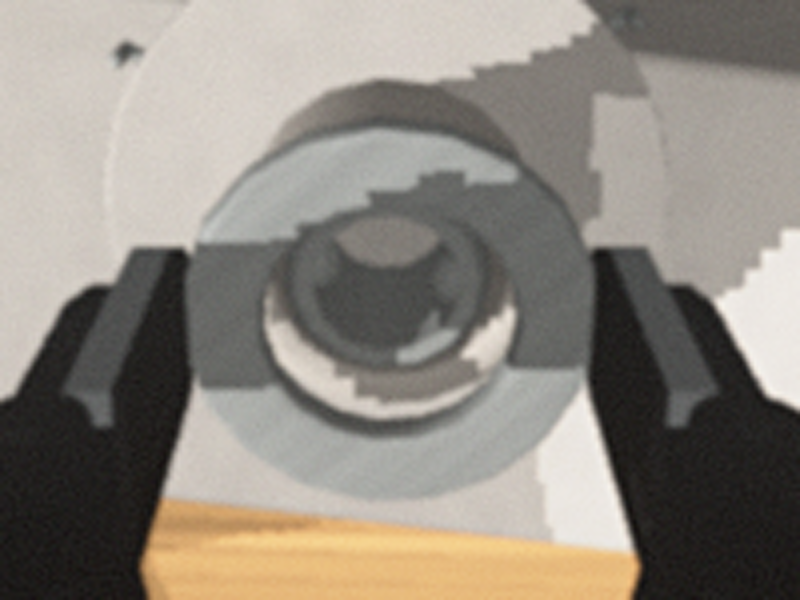

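{"op": "play_rows", "data": {"rows": "0.5 0 1.5 0 0 0;0 0 1.5 0 0 0;0 0 1.5 0 0 0;0 0 1 0 0 0;0 0 0 0 0 0"}}

```text
t: 19.02
eef_pos: [0.5287, 0.23, 0.1945]
orientation: [3.142, -0.0, -0.0]
ft_force: [0.9, 0.6, -0.6]
opening: 0.627
```

Run:
```python
from h import *
st()
```

```text
t 19.02 p [528.7 230.  194.5] rv [ 3.142 -0.    -0.   ] F [ 0.9  0.6 -0.6] T [ 0.    0.03 -0.  ] op 0.627 q [ 0.21  0.46  1.39 -0.    1.3   1.78]
```

{"op": "play_rows", "data": {"rows": "0 0 1 0 0 0;0 0 1 0 0 0;0 0 1 0 0 0;0 0 0 0 0 0"}}

```text
t: 19.52
eef_pos: [0.5287, 0.23, 0.1915]
orientation: [3.142, -0.0, -0.0]
ft_force: [0.0, 0.1, -0.6]
opening: 0.622
```

Run:
```python
from h import *
st()
```

```text
t 19.52 p [528.7 230.  191.5] rv [ 3.142 -0.    -0.   ] F [ 0.   0.1 -0.6] T [ 0.   -0.05  0.04] op 0.622 q [0.21 0.46 1.4  0.   1.29 1.78]
```

{"op": "play_rows", "data": {"rows": "0 0 0.7 0 0 0;0 0 0.6 0 0 0;0 0 0 0 0 0"}}

```text
t: 19.9
eef_pos: [0.5289, 0.2301, 0.1908]
orientation: [-3.141, 0.0, -0.001]
ft_force: [-0.8, -0.1, 3.1]
opening: 0.622
```

Run:
```python
from h import *
st()
```

```text
t 19.9 p [528.9 230.1 190.8] rv [-3.141e+00  0.000e+00 -1.000e-03] F [-0.8 -0.1  3.1] T [0.   0.1  0.02] op 0.622 q [0.21 0.46 1.4  0.   1.29 1.78]
```

{"op": "play_rows", "data": {"rows": "0 0 0 0 0 0;0 0 0 0 0 0;0 0 -3 0 0 0;0 0 -15 0 0 0;0 0 -30 0 0 0", "claw": 0.5}}

```text
t: 20.52
eef_pos: [0.5285, 0.2299, 0.239]
orientation: [3.141, -0.0, -0.002]
ft_force: [0.3, -1.0, 0.1]
opening: 0.749
```

{"op": "play_rows", "data": {"rows": "-3 20 -5 0 0 0;-7 38 0 0 0 0;-7 40 0 0 0 0;-7 40 0 0 0 0;-7 40 0 0 0 0;-7 40 0 0 0 0;-7 40 15 0 0 0;-7 40 20 0 0 0;-7 40 20 0 0 0;-7 40 20 0 0 0;-7 40 20 0 0 0;-7 40 20 0 0 0;-7 40 20 0 0 0;-6 16 5 0 0 0;0 0 0 0 0 0", "claw": 0.1}}

```text
t: 22.4
eef_pos: [0.435, -0.2843, 0.1034]
orientation: [-3.141, 0.003, 0.001]
ft_force: [1.1, -0.4, 1.0]
opening: 0.548
```

Run:
```python
from h import *
snap('wrist','w12');st();snap('scene','s12')
overlay('w12',(.4355,-.284),[(.013,.036),(.02,.020)],'z14',45,8)
overlay('s12',(.529,.2295),[(.0105,.1975)],'z15',40,8)
```

```text
t 22.45 p [ 435.5 -283.6  103.8] rv [-3.142e+00  1.000e-03 -0.000e+00] F [0.2 0.2 0.5] T [ 0.    0.01 -0.  ] op 0.548 q [-0.8   0.44  1.68  0.    1.03  0.77]
```

View pics/z14.png

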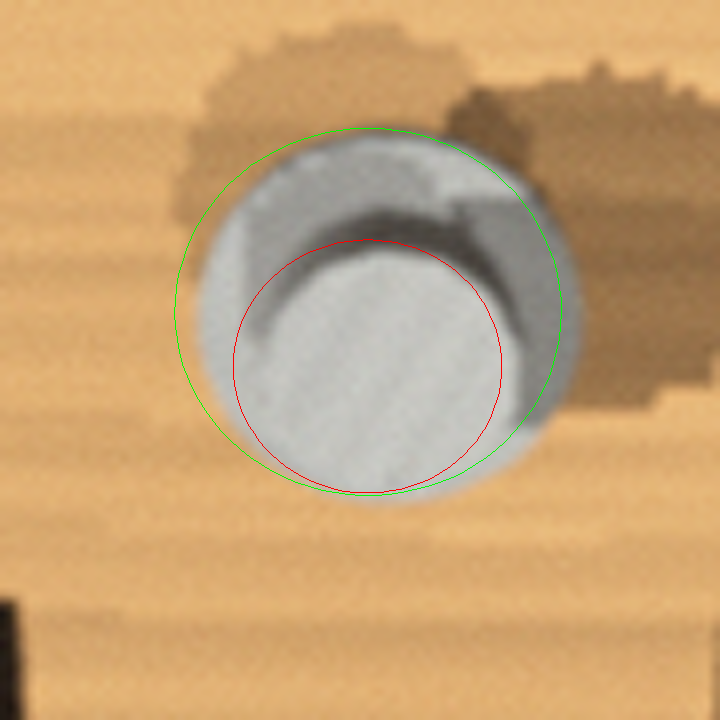

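View pics/z15.png

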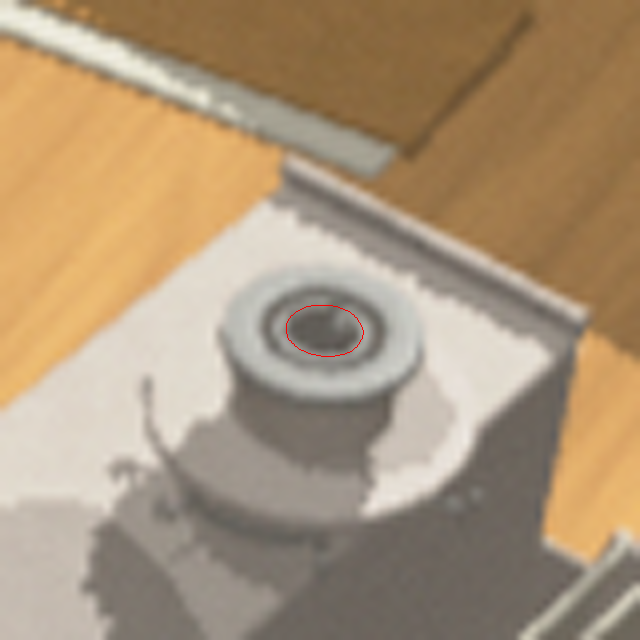

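View pics/w12.png

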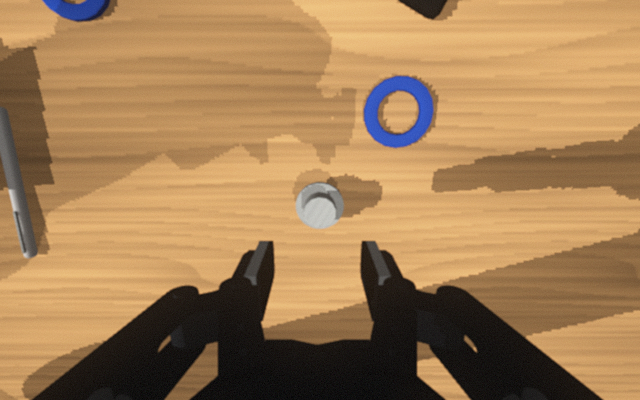

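{"op": "play_rows", "data": {"rows": "-0.3 1 25 0 0 0;-0.2 1.1 25 0 0 0;0 0 18 0 0 0;0 0 9 0 0 0;0 0 4 0 0 0;0 0 0.5 0 0 0;0 0 0 0 0 0"}}

```text
t: 23.38
eef_pos: [0.4354, -0.2862, 0.0223]
orientation: [3.141, -0.0, 0.001]
ft_force: [0.4, 0.4, -0.0]
opening: 0.552
```

Run:
```python
from h import *
st();snap('wrist','w13')
overlay('w13',(.4348,-.2861),[(.013,.036),(.02,.020)],'z16',60,6)
```

```text
t 23.38 p [ 435.4 -286.2   22.3] rv [ 3.141e+00 -0.000e+00  1.000e-03] F [ 0.4  0.4 -0. ] T [ 0.02 -0.03 -0.  ] op 0.552 q [-0.81  0.57  1.73  0.    0.84  0.76]
```

View pics/z16.png

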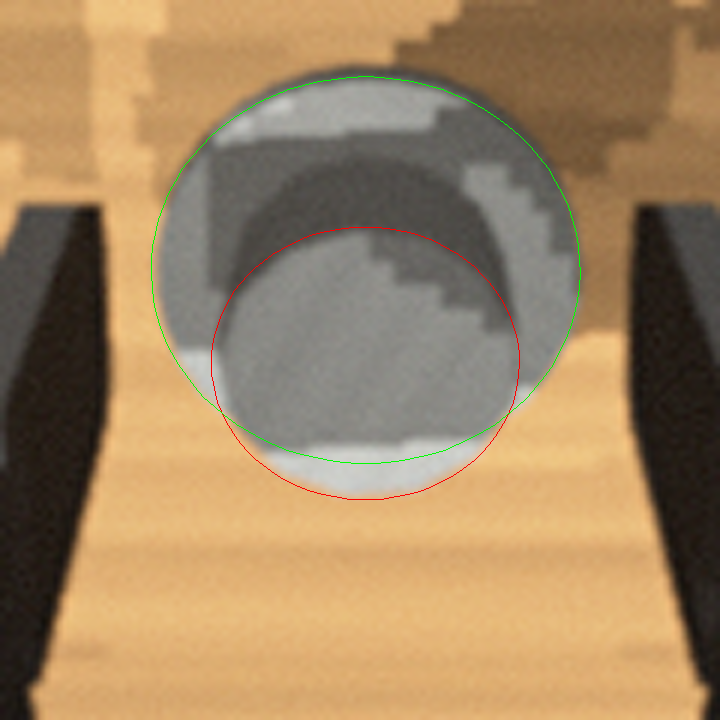

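{"op": "play_rows", "data": {"rows": "-0.4 0 0 0 0 0;0 0 0 0 0 0;0 0 0 0 0 0;0 0 0 0 0 0;0 0 0 0 0 0", "claw": -1, "force": 50}}

```text
t: 24.05
eef_pos: [0.4349, -0.2862, 0.0223]
orientation: [3.141, -0.0, 0.001]
ft_force: [-1.3, 1.4, 5.7]
opening: 0.281
```

Run:
```python
from h import *
st()
```

```text
t 24.05 p [ 434.9 -286.2   22.3] rv [ 3.141e+00 -0.000e+00  1.000e-03] F [-1.3  1.4  5.7] T [0.19 0.17 0.02] op 0.281 q [-0.81  0.57  1.73 -0.    0.84  0.76]
```

{"op": "play_rows", "data": {"rows": "0 0 -10 0 0 0;0 0 -30 0 0 0;0 -10 -45 0 0 0;0 -20 -45 0 0 0;0 -30 -45 0 0 0;2 -38 -40 0 0 0;2 -40 -10 0 0 0;2 -40 0 0 0 0;2 -40 0 0 0 0;2 -40 0 0 0 0;2 -40 0 0 0 0;2 -40 0 0 0 0;2 -40 0 0 0 0;2 -40 0 0 0 0;2 -40 0 0 0 0;2 -40 0 0 0 0;2 -40 0 0 0 0;0 -18 0 0 0 0;0 0 0 0 0 0"}}

```text
t: 26.42
eef_pos: [0.4586, 0.2702, 0.2467]
orientation: [3.141, 0.002, -0.001]
ft_force: [0.6, 0.2, -1.0]
opening: 0.279
```

Run:
```python
from h import *
snap('wrist','w14');st();snap('side','s14')
overlay('w14',(.5284,.2298),[(.0105,.1975),(.013,.1975),(.028,.199)],'z17',45,8)
i=cv2.imread('pics/w14.png')[180:330,220:420];cv2.imwrite('pics/z18.png',cv2.resize(i,None,fx=4,fy=4,interpolation=cv2.INTER_CUBIC))
```

```text
t 26.48 p [458.8 269.4 246.7] rv [ 3.141e+00  0.000e+00 -1.000e-03] F [ 0.6  0.2 -0.7] T [ 0.02 -0.05 -0.02] op 0.278 q [ 0.31  0.32  1.45 -0.    1.37  1.88]
```

View pics/z17.png

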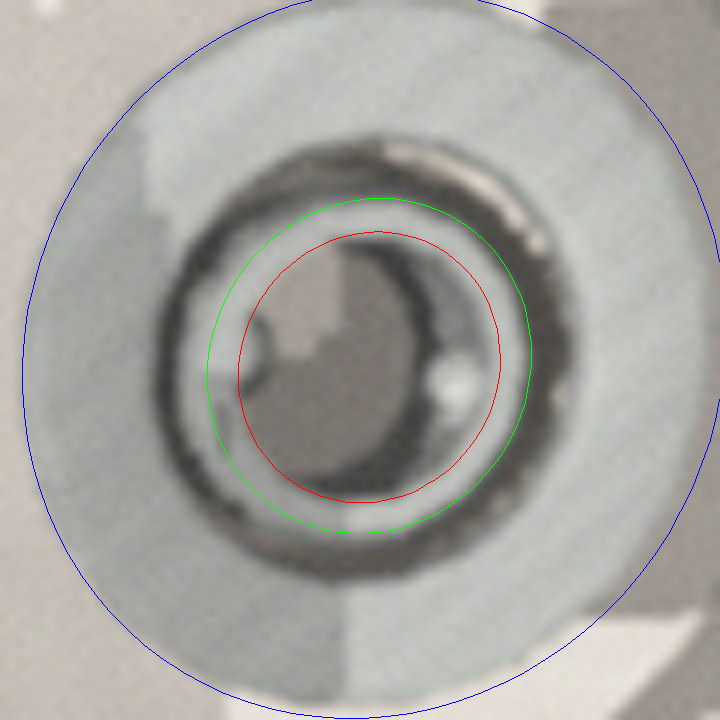

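View pics/z18.png

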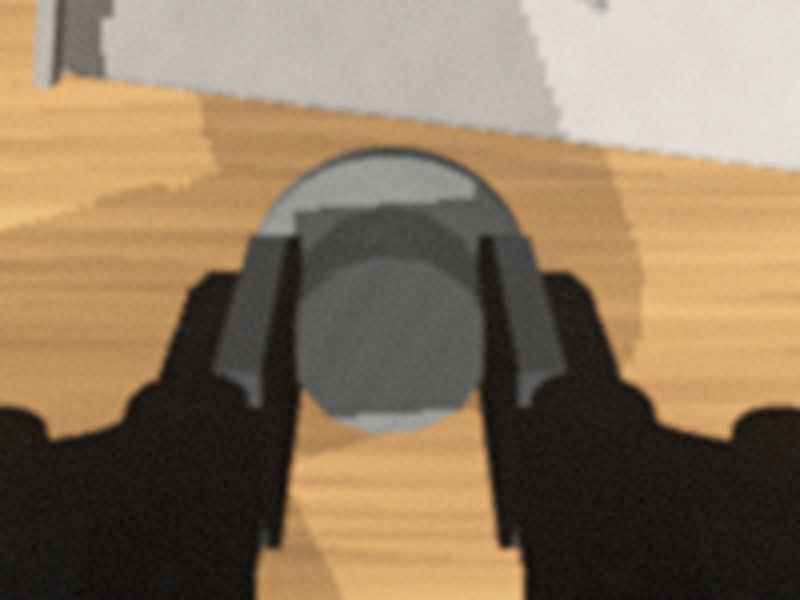

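View pics/s14.png

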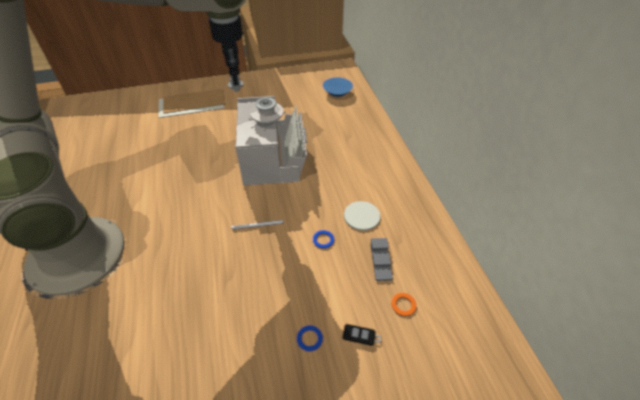

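{"op": "play_rows", "data": {"rows": "15 8 0 0 0 0;20 12 3 0 0 0;20 12 7 0 0 0;12 6 8 0 0 0;2.7 1.9 6 0 0 0;0 0 0 0 0 0;0 0 0 0 0 0"}}

```text
t: 27.4
eef_pos: [0.5283, 0.2304, 0.2231]
orientation: [-3.141, -0.001, -0.001]
ft_force: [-0.1, 0.6, -0.8]
opening: 0.279
```

Run:
```python
from h import *
st();snap('wrist','w15');snap('scene','s15')
i=cv2.imread('pics/w15.png')[150:330,220:420];a=cv2.resize(i,None,fx=3,fy=3,interpolation=cv2.INTER_CUBIC)
i=cv2.imread('pics/s15.png')[30:120,330:430];b=cv2.resize(i,(600,540),interpolation=cv2.INTER_CUBIC)
cv2.imwrite('pics/z19.png',cv2.resize(np.hstack([a,b]),(800,360)))
```

```text
t 27.4 p [528.3 230.4 223.1] rv [-3.141e+00 -1.000e-03 -1.000e-03] F [-0.1  0.6 -0.8] T [-0.    0.01  0.01] op 0.279 q [0.21 0.43 1.35 0.   1.36 1.78]
```

View pics/z19.png

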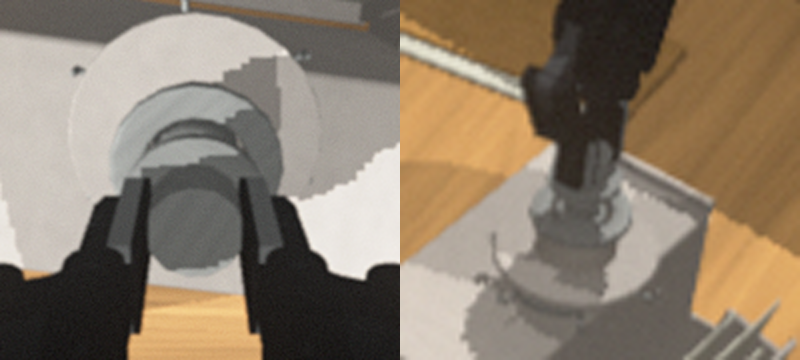

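{"op": "play_rows", "data": {"rows": "0 0.4 1.5 0 0 0;0 0 1.5 0 0 0;0 0 1 0 0 0;0 0 1 0 0 0;0 0 1 0 0 0;0 0 0 0 0 0"}}

```text
t: 28.25
eef_pos: [0.5286, 0.2298, 0.2169]
orientation: [-3.141, 0.0, -0.001]
ft_force: [-0.5, 0.0, -0.5]
opening: 0.278
```

Run:
```python
from h import *
st()
```

```text
t 28.25 p [528.6 229.8 216.9] rv [-3.141e+00  0.000e+00 -1.000e-03] F [-0.5  0.  -0.5] T [ 0.09 -0.05 -0.04] op 0.278 q [0.21 0.44 1.36 0.   1.35 1.78]
```

In the bore with no force yet. Continuing down.

{"op": "play_rows", "data": {"rows": "0 0 1 0 0 0;0 0 1 0 0 0;0 0 1 0 0 0;0 0 1 0 0 0;0 0 1 0 0 0;0 0 0 0 0 0"}}

```text
t: 29.0
eef_pos: [0.5289, 0.2299, 0.2128]
orientation: [-3.141, 0.0, -0.003]
ft_force: [-0.4, 2.0, 5.7]
opening: 0.281
```

Run:
```python
from h import *
st()
```

```text
t 29.0 p [528.9 229.9 212.8] rv [-3.141e+00  0.000e+00 -3.000e-03] F [-0.4  2.   5.7] T [0.18 0.11 0.01] op 0.281 q [0.21 0.44 1.37 0.   1.33 1.78]
```

{"op": "play_rows", "data": {"rows": "0 0 1 0 0 0;0 0 1 0 0 0;0 0 0 0 0 0"}}

```text
t: 29.38
eef_pos: [0.5288, 0.23, 0.2109]
orientation: [-3.141, 0.0, -0.003]
ft_force: [-1.0, 2.6, 5.5]
opening: 0.279
```

Run:
```python
from h import *
st()
```

```text
t 29.38 p [528.8 230.  210.9] rv [-3.141e+00  0.000e+00 -3.000e-03] F [-1.   2.6  5.5] T [ 0.43  0.23 -0.07] op 0.279 q [0.21 0.44 1.37 0.   1.33 1.78]
```

{"op": "play_rows", "data": {"rows": "0 -0.3 1 0 0 0;0 0 1 0 0 0;0 0 0 0 0 0"}}

```text
t: 29.75
eef_pos: [0.5283, 0.23, 0.207]
orientation: [3.142, -0.0, -0.002]
ft_force: [0.9, 1.5, -4.8]
opening: 0.28
```

Run:
```python
from h import *
st()
```

```text
t 29.75 p [528.3 230.  207. ] rv [ 3.142e+00 -0.000e+00 -2.000e-03] F [ 0.9  1.5 -4.8] T [ 0.38 -0.16  0.05] op 0.28 q [0.21 0.44 1.37 0.   1.32 1.78]
```

{"op": "play_rows", "data": {"rows": "0 0 1 0 0 0;0 0 1 0 0 0;0 0 0.5 0 0 0;0 0 0 0 0 0"}}

```text
t: 30.25
eef_pos: [0.5286, 0.23, 0.2054]
orientation: [-3.142, 0.0, -0.0]
ft_force: [0.5, 2.1, -0.6]
opening: 0.275
```

Run:
```python
from h import *
st()
```

```text
t 30.25 p [528.6 230.  205.4] rv [-3.142  0.    -0.   ] F [ 0.5  2.1 -0.6] T [ 0.42 -0.05 -0.05] op 0.275 q [0.21 0.45 1.38 0.   1.32 1.78]
```

{"op": "play_rows", "data": {"rows": "0 0 1 0 0 0;0 0 0.6 0 0 0;0 0 0 0 0 0"}}

```text
t: 30.62
eef_pos: [0.5289, 0.23, 0.205]
orientation: [-3.141, 0.0, -0.003]
ft_force: [-1.0, 1.9, 9.0]
opening: 0.282
```

Run:
```python
from h import *
st()
```

```text
t 30.62 p [528.9 230.  205. ] rv [-3.141e+00  0.000e+00 -3.000e-03] F [-1.   1.9  9. ] T [ 0.36  0.23 -0.03] op 0.282 q [ 0.21  0.45  1.38 -0.    1.32  1.78]
```

{"op": "play_rows", "data": {"rows": "0 0 -0.6 0 0 0;0 0 0 0 0 0"}}

```text
t: 30.88
eef_pos: [0.5289, 0.23, 0.2051]
orientation: [-3.141, 0.0, -0.002]
ft_force: [-0.4, 1.3, 6.0]
opening: 0.275
```

{"op": "play_rows", "data": {"rows": "0 0 0 0 0 0;0 0 0 0 0 0;0 0 0 0 0 0;0 0 -6 0 0 0;0 0 -20 0 0 0;-10 0 -20 0 0 0;-30 0 -10 0 0 0;-30 0 0 0 0 0;0 0 0 0 0 0", "claw": 0.3}}

```text
t: 32.0
eef_pos: [0.457, 0.2302, 0.2616]
orientation: [-3.141, -0.001, -0.002]
ft_force: [0.0, 0.6, -0.1]
opening: 0.648
```

Run:
```python
from h import *
snap('wrist','w16');st();snap('scene','s16');snap('side','d16')
overlay('w16',(.5286,.230),[(.013,.219),(.02,.203),(.028,.199)],'z20',50,8)
i=cv2.imread('pics/s16.png')[30:120,330:430];a=cv2.resize(i,(400,360),interpolation=cv2.INTER_CUBIC)
i=cv2.imread('pics/d16.png')[70:160,220:320];b=cv2.resize(i,(400,360),interpolation=cv2.INTER_CUBIC)
cv2.imwrite('pics/z21.png',np.hstack([a,b]))
```

```text
t 32.05 p [458.1 230.1 261.4] rv [-3.141e+00 -1.000e-03 -2.000e-03] F [ 0.8 -0.4  0. ] T [ 0.01 -0.02  0.02] op 0.647 q [ 0.24  0.26  1.48 -0.    1.39  1.81]
```

View pics/z20.png

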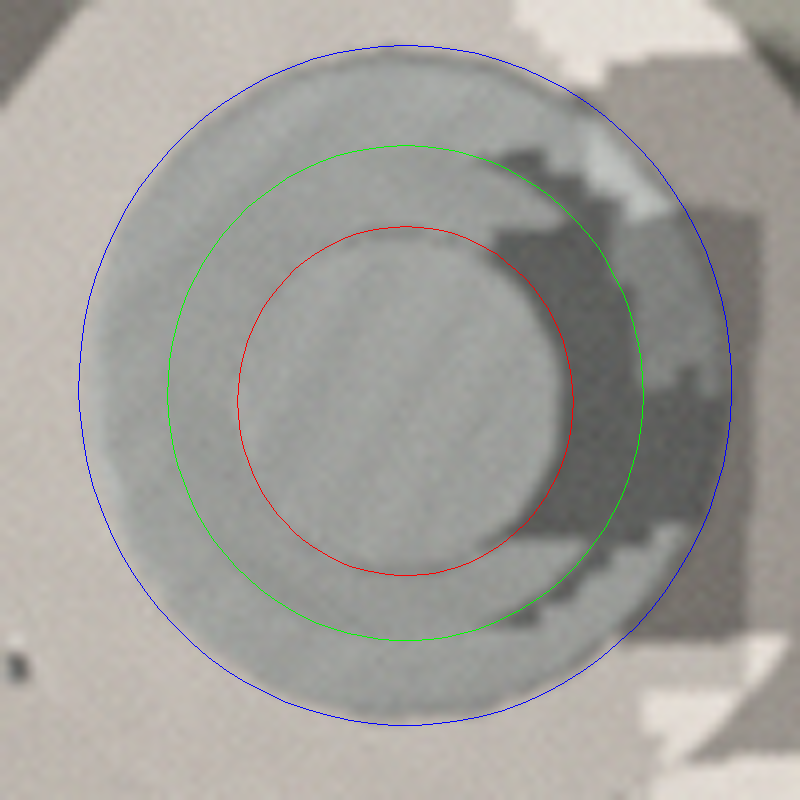

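View pics/z21.png

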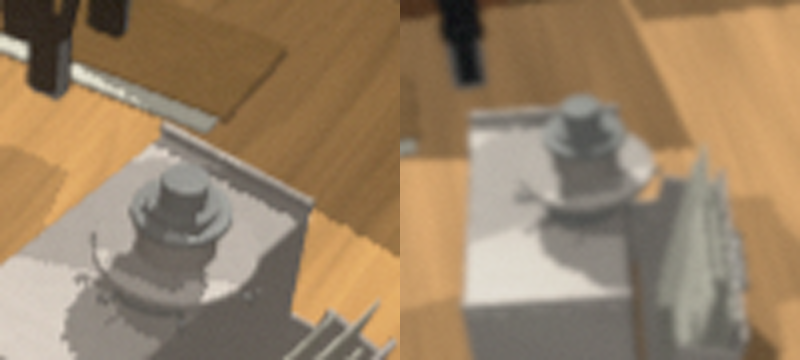

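View pics/s16.png

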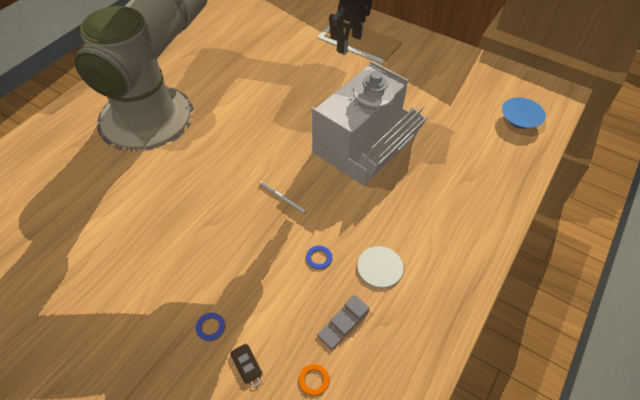

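The flange lies flat on the washer at (375,85), the knob is concentric, the gripper is clear, and the coaster, wedge, fob and pen haven't moved. I'll hand it in.

Run:
```python
from h import *
print(robot.close_job()); st()
```

```text
the job is handed in; nothing more can be done
None
the job is handed in; nothing more can be done
```

The key wheel is back together, and I handed the job in at about 32 s of the 72 s allowed. `close_job` gives no verdict, so this rests on my own checks.

- **Sleeve:** it slid over the post onto the wheel with almost no force. I let it go at the seated height, and the pictures show it standing on the wheel.
- **Washer:** I used the bare steel one. It touched down on the sleeve with 3 N, within about 0.2 mm of the predicted height.
- **Retainer:**
  - The stem met about 6 N at the sprung balls, then snapped through; the wrist force swung to about −5 N.
  - It stopped firmly at 9 N with the gripper at 205.0 mm, against 205.3 mm calculated for fully home.

The highest force I read at the organizer was 9 N, though I only sampled it at the end of each move. The last pictures show the flange on the washer and the knob centred. The gripper was open and clear, and the coaster, wedge, fob and pen were where they started.

Two small disagreements, neither of which affected the fit:
- The wrist camera made things look about 3% smaller than its calibration predicts.
- I overshot one move through free space by 40 mm and corrected it before going near the post.

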